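# Load a bottle into the tipping cradle of a labelling stand

### The arm

A 6-joint arm with a two-finger parallel gripper is mounted at the origin on the work surface. World frame = base frame: x ahead of the robot, y to its left, z up, the work surface at z = 0. Lengths are in mm, angles in rad, forces in N, time in s.
With the tool pointing down it reaches from about 300 to 775 mm from the base axis. Payload 14.6 kg.
Tool frame: the origin (TCP) lies on the mounting face of the last link; the fingertips stand 173 mm ahead of it and the grasp point (between the pads) lies 155 mm ahead of it; z points along the fingers, y is the line along which they close (so a half turn about z gives the same grasp; the last joint's range is limited). The gripper opens to 85 mm and grips with 20 to 120 N. Pads are 22 mm wide; open, the fingers measure 114 mm over their backs; the gripper's body (76 mm by 85 mm) begins 54 mm behind the grasp point. The pads swing forward as they close: fully open they stand 13 mm farther back than shut.
Start: joints at [-1.325, 0.3, 1.521, -0, 1.321, -0.067], TCP at [169.241, -523.305, 404.681] pointing down, gripper open.
Joint ranges: [-3.03, 3.03], [-0.79, 2.21], [0.23, 2.52], [-1.04, 4.18], [0, 3.07], [-2.55, 2.55]. Speed limits (rad/s): [2.22, 2.22, 2.57, 3.14, 3.14, 3.14].

### API

Orientations are given as a unit quaternion [x, y, z, w].
In Python, from station import arm gives the robot as it stands.
- The arm moves only by the tool servo_tool, never from a script. Its arguments are lists of equal length, an entry for each row: "delta_rot": the turn, a rotation vector about the world's x, y, z in degrees, a list of three; "translation": the shift along the world's x, y, z in m, a list of three; "gripper": the opening, from 0 (shut) to 1 (fully open). A call has 1 to 8 rows; each row shifts and turns the commanded pose from where the row before left it; what a row does not reach is not made up. A row lasts 1/10 s, in which the tool goes at most 50 mm and 8.59 degrees, less where a joint would pass 70% of its speed; a pose out of reach is approached as far as the arm can. A call with a gripper value outside its range is refused whole. The fingers move at their own pace and stop on an object; "force" is the grip in N (left out, the last holds). Time passes only in rows, so rows that do not move let the fingers close. It gives the time, the measured TCP pose, the force, the opening and the grip force at its end, in the units of the state.
- arm.get_state(): the state, without advancing time (a new reading comes with each control period).
- arm.snapshot(name): name is "side" or "top"; returns the picture (384x512x3 uint8, red, green, blue); there is no depth.
- arm.calibration(name): a dict with "intrinsics" (3x3 intrinsics, pixels), "D" ([k1, k2, p1, p2, k3] as OpenCV has them; the pictures are not rectified), "R" (3x3) and "t" (3): a world point X has camera coordinates R X + t. Camera axes: x right, y down, z forward; pixel columns grow to the right and rows downward; lengths in mm; the calibration is good to about 2 mm. A picture is of the moment at which its call begins. calibration takes no time and is no camera call.
- arm.close_job(): hands the job in; it is judged then, once.
Trained networks look in the newest picture that a camera, given by its name, has taken for a name from the list of things; names that differ only in an ending like _2 or _b are one class to them, and where a whole thing is asked for, a point or a joint stands for the part that bears it (a point fixed in the world has none). Each returns a list of dicts, best first, with "p" (0 to 1); they miss things now and then, are a little off and sometimes report something else, mostly with a low value. They report only what shows in the picture. A call takes as long as a camera call. They do not tell look-alikes from the thing itself.
- arm.recognise(camera, label): "bbox" ([centre column, centre row, width, height] in pixels, round what is visible of it).
- arm.regions_of(camera, label): "pixels" (384x512 bool, what is visible of it) and "bbox" ([centre column, centre row, width, height] in pixels, round what is visible of it).
- arm.mark_of(camera, label): "centre" ([column, row] in pixels: a listed point, or the origin of a listed thing).
The state is a dict: "t": time; "joint_pos": joint angles; "qd": joint speeds; "effort": joint torques, N m; "ee_pos": TCP position; "orientation": TCP orientation; "wrist_force": force on the tool from outside, world axes, zero at the start; "ft_torque": the same for the moment, N m; "opening": opening from 0.0 (shut) to 1.0 (fully open); "gripper_force": force on a finger pad.
Only numpy, scipy, OpenCV 4.12 (cv2) and the standard library are available. Lean on these libraries where they do the work, as an engineer would, in place of code of your own. Each camera call takes 0.05 s, during which the arm holds its last target. There are 200 camera calls.

### The job

Load the green glass bottle into the blue labelling stand: swing the empty yellow cradle fully upright by its handle, stand the green bottle upright on the cradle's foot, close up to the trough, and let go of it. Then gently tip the cradle over all the way down so that the bottle lies on its side in the trough, and swing the hold-down bar all the way across above the bottle until it stops. Leave the other bottles and everything else on the worktop standing where they are.

Things in the scene. Friction and masses are not known exactly. Their poses are not given: they have to be found in the camera images.
- green_bottle: The bottle to load: empty green glass swing-top bottle, orange stopper, standing upright on the worktop on the right, 200 mm tall, 0.35 kg. Body 66 mm in diameter up to 115 mm high, shoulder narrowing to 150 mm, neck 27 mm in diameter from 150 to 184 mm (grip here), stopper 31 mm in diameter. Origin: centre of its underside; z along its axis to the stopper.
- stand: Fixed labelling stand: blue base plate 6 mm thick (x -100 to 220, y -105 to 65 mm) with the yellow tipping cradle, a steel post with the hold-down bar, and a white label reel at x -55, y -76 mm, 92 mm high. Origin on the worktop straight under the cradle's hinge. x: the way the cradle tips over to lie down (roughly the robot's left); y: roughly towards the robot; z up.
- cradle (a joint): Angle of the yellow cradle about its stiff hinge (along the stand's y): 0 = upright (stop), 1.571 rad = lying down along the stand's +x (stop). Starts partly or nearly down. An L: a foot plate 72 mm wide, 90 mm long, level when upright, top 18 mm above the worktop; from its rear edge rises a 90-degree V-trough 122 mm long, open to the stand's -x when upright, upward when lying.
- cradle_hinge (a point): Point on the hinge axis, midway across the cradle, 14 mm above the worktop, above the stand's origin; turns with the cradle (upright: its axes are those of the stand).
- cradle_seat (a point): Point on the top face of the cradle's foot where the centre of the bottle's underside belongs when the bottle touches both sides of the trough. Upright: 58.7 mm to the stand's -x of the hinge and 18 mm above the worktop. z runs along the trough, away from the foot; x, y are the stand's when upright. Moves with the cradle.
- cradle_handle (a point): Grip point on the axis of the cradle's handle, a black rod 14 mm in diameter, parallel to the hinge, sticking out of the trough's side towards the robot (38 to 100 mm along the stand's y; point at 80), red end disc. Upright: 30 mm to the stand's -x of the hinge, 126 mm above the worktop; lying: 112 mm to +x, 44 mm above the worktop. Moves with the cradle.
- bar (a joint): Angle of the aluminium hold-down bar about its upright post: 0 = fully across above the lying bottle (stop), grows as it swings open, to 1.8 rad. Starts open, pointing roughly along the stand's +x beside the trough, on the side away from the robot. Stays where left. 132 mm long, 16 wide, 8 thick, underside 112 mm above the worktop; the lying bottle's top is at about 106 mm.
- bar_pivot (a point): Point on the bar's upright pivot axis, at the bar's top face, 120 mm above the worktop; at x 60, y -80 mm in the stand's frame.
- bar_knob (a point): Point on the axis of the bar's red knob, an upright pin 18 mm in diameter and 40 mm tall on the bar's top near its free end, 110 mm from the pivot axis. The point is 22 mm above the bar's top, 142 mm above the worktop. With the bar closed it is at x 60, y +30 mm in the stand's frame.
- clear_bottle1: Bystander: clear glass bottle with a white stopper, same shape as the green one, standing in the same row. Origin at the centre of its underside. Leave it alone.
- clear_bottle2: Bystander: second clear glass bottle with a white stopper, same shape and row. Origin at the centre of its underside. Leave it alone.
- cup1: Bystander: white plastic cup, 68 mm in diameter, 85 mm tall, on the left. Origin under its centre. Leave it alone.
- cup2: Bystander: second white plastic cup, same size, on the left. Origin under its centre. Leave it alone.
- mug: Bystander: blue mug, 80 mm in diameter, 95 mm tall, on the left. Origin under its centre. Leave it alone.
- pen: Bystander: black pen lying on the worktop, 130 mm long, 10 mm thick. Leave it alone.
There are look-alikes about, which are no part of the job. What is shaped like the green_bottle but brown is not meant.

How it is judged:
By the outcome, as a careful person would: the job done as asked, in the order asked, and still so for the second after the job is handed in, with the robot touching nothing.
It also fails if it takes over 72 s, if anything falls off the work surface, if the arm or the gripper's body presses on something with over 40 N, if the wrist force passes 120 N, or if a joint passes its speed limit or range.

## Working session

There is one attempt and no reset: what is moved stays moved. The work goes in short steps, Python scripts to look and compute and a tool call to move; the robot and the scene stay as the last step left them, time stands still between calls to the robot, and variables do not carry over. Pictures are saved under pics/ and viewed, at most 10 in all, crops included, and the job is handed in when it is done.

Besides the shell and the picture viewer there is one more tool, called as name(argument=value, ...) on one line, values as JSON. servo_tool: Moves the arm, as the interface text tells. Its arguments: {"type":"object","properties":{"delta_rot":{"type":"array"},"translation":{"type":"array"},"gripper":{"type":"array"},"force":{"type":"number"}},"required":["delta_rot","translation","gripper"]}

```bash
mkdir -p pics; cat > h.py <<'E'
import numpy as np, cv2
from station import arm
def cal(n):
    c=arm.calibration(n); return [np.array(c[k],float) for k in("intrinsics","D","R","t")]
def proj(n,X):
    K,D,R,t=cal(n); return cv2.projectPoints(np.array(X,float).reshape(-1,1,3),cv2.Rodrigues(R)[0],t,K,D)[0].reshape(-1,2)
def ray(n,uv):
    K,D,R,t=cal(n); p=cv2.undistortPoints(np.array(uv,float).reshape(1,1,2),K,D).ravel()
    return -R.T@t, R.T@np.r_[p,1]
def atz(n,uv,z):
    o,d=ray(n,uv); return o+d*(z-o[2])/d[2]
def tri(uva,uvb):
    o1,d1=ray("side",uva);o2,d2=ray("top",uvb)
    s=np.linalg.lstsq(np.c_[d1,-d2],o2-o1,rcond=None)[0]
    a,b=o1+s[0]*d1,o2+s[1]*d2
    return (a+b)/2,np.linalg.norm(a-b)
def save(n,f,crop=None,k=1):
    im=arm.snapshot(n)
    if crop: im=im[crop[1]:crop[3],crop[0]:crop[2]]
    cv2.imwrite("pics/"+f,cv2.resize(im[...,::-1],None,fx=k,fy=k,interpolation=cv2.INTER_CUBIC))
E
python3 - <<'E'
from h import *
save("side","s0.png",k=1.5);save("top","t0.png",k=1.5)
for l in["green_bottle","stand","cradle_hinge","cradle_seat","cradle_handle","bar_pivot","bar_knob"]:
    for c in("side","top"):
        print(l,c,[(np.round(d["centre"],1).tolist(),round(d["p"],2)) for d in arm.mark_of(c,l)[:5]])
for c in("side","top"):
    o=-cal(c)[2].T@cal(c)[3]; print(c,o.round())
E
```

```text
green_bottle side [([263.9, 159.4], 0.82), ([267.0, 174.7], 0.63)]
green_bottle top [([392.7, 190.9], 0.78), ([358.5, 208.1], 0.69)]
stand side [([249.3, 223.2], 0.95)]
stand top [([260.3, 197.8], 0.79), ([263.2, 200.2], 0.49)]
cradle_hinge side [([251.3, 218.9], 0.82)]
cradle_hinge top [([262.1, 204.7], 0.81), ([340.2, 170.7], 0.63)]
cradle_seat side [([254.6, 203.5], 0.8)]
cradle_seat top [([266.6, 195.1], 0.72), ([358.6, 204.9], 0.65)]
cradle_handle side [([273.2, 222.1], 0.94)]
cradle_handle top [([231.1, 216.9], 0.7)]
bar_pivot side [([225.6, 200.1], 0.7)]
bar_pivot top [([208.2, 166.2], 0.52), ([248.7, 162.5], 0.51)]
bar_knob side [([218.1, 221.2], 0.61)]
bar_knob top [([211.1, 165.0], 0.86)]
side [ 436. 1012.  854.]
top [ 316.   12. 1201.]
```

View pics/s0.png

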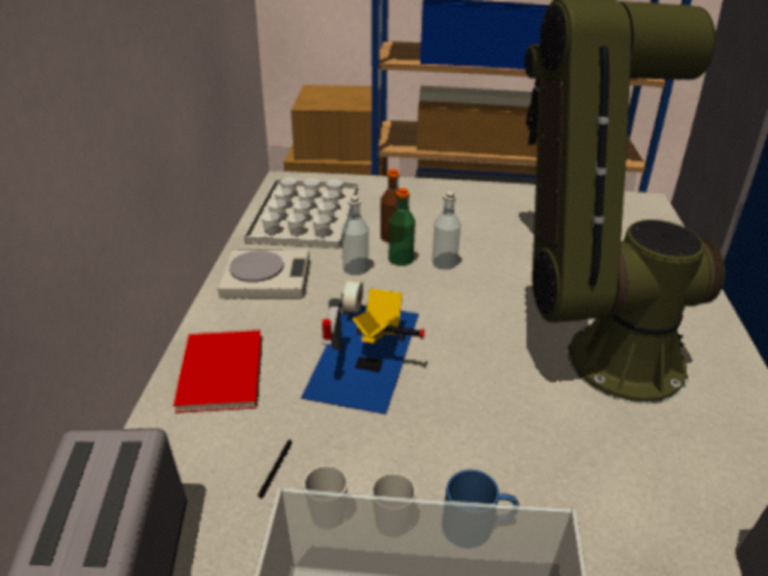

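View pics/t0.png

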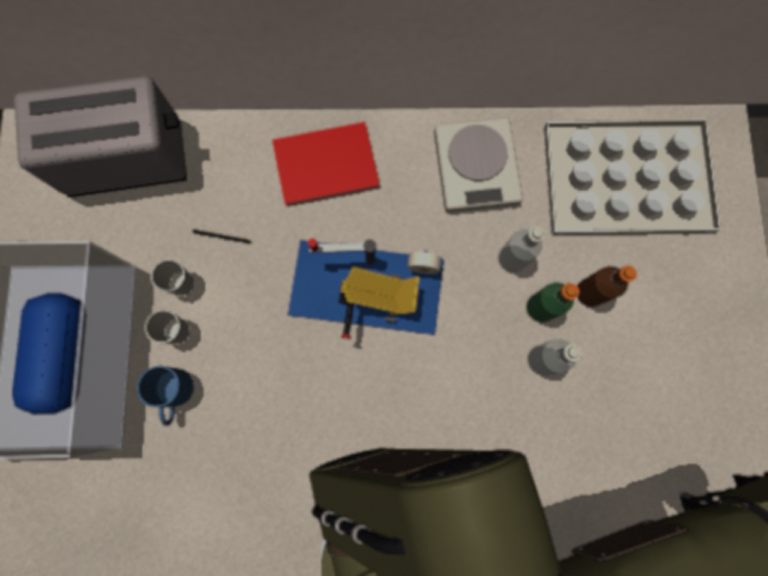

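The top view shows the blue stand at px (365,285) with the cradle tipped partly down to the left, its handle ending in a red disc at (346,335). The bar knob is at (313,244).

Two bottles have orange stoppers: green at top (548,302) / side (401,235), and brown at top (603,286) / side (390,210). The green one fits the description by its colour, and it stands between the two clear bottles.

```bash
cat > m.py <<'E'
from h import *
def blobs(n,f,box,amin=4):
    im=arm.snapshot(n).astype(int); m=f(im[...,0],im[...,1],im[...,2]).astype(np.uint8)
    k=np.zeros_like(m);k[box[1]:box[3],box[0]:box[2]]=1;m*=k
    N,L,S,C=cv2.connectedComponentsWithStats(m)
    return m,[(C[i].round(1).tolist(),S[i][4]) for i in range(1,N) if S[i][4]>=amin]
red=lambda r,g,b:(r>120)&(g<70)&(b<70)
orange=lambda r,g,b:(r>130)&(g<110)&(b<70)
blue=lambda r,g,b:(b>70)&(b>1.7*r)&(b>1.3*g)
E
python3 - <<'E'
from m import *
for n,box in(("top",(180,140,305,235)),("side",(190,190,300,285))):
    m,b=blobs(n,blue,box); ys,xs=np.nonzero(m)
    h=cv2.convexHull(np.c_[xs,ys].astype(np.float32)).reshape(-1,2)
    W=np.array([atz(n,p,6)[:2] for p in h],np.float32)
    r=cv2.minAreaRect(W);print(n,r,cv2.boxPoints(r).round(1).tolist(),m.sum())
    print("red",blobs(n,red,box)[1])
for n,box in(("top",(340,140,440,250)),("side",(220,90,320,190))): print("orange",n,blobs(n,orange,box)[1])
for l in["green_bottle","clear_bottle1"]:
    for c in("side","top"):
        for d in arm.regions_of(c,l)[:4]:print(l,c,np.round(d["bbox"],1),round(d["p"],2))
for uv in((392.7,190.9),(358.5,208.1)):print("top base",atz("top",uv,0))
for uv in((263.9,159.4),(267,174.7)):print("side base",atz("side",uv,0))
print("hinge",tri((251.3,218.9),(262.1,204.7)),"handle",tri((273.2,222.1),(231.1,216.9)),"knob",tri((218.1,221.2),(211.1,165)))
save("top","crop.png",(330,140,440,260),5)
E
```

```text
top ((555.7481689453125, 29.353591918945312), (313.25640869140625, 164.4766387939453), 81.61854553222656) [[451.6000061035156, -113.5999984741211], [614.2999877929688, -137.60000610351562], [659.9000244140625, 172.3000030517578], [497.20001220703125, 196.3000030517578]] 2526
red [([207.9, 161.6], np.int32(17)), ([229.8, 223.6], np.int32(5))]
side ((556.7124633789062, 37.13801574707031), (315.01177978515625, 166.05125427246094), 81.940673828125) [[452.3999938964844, -107.19999694824219], [616.7999877929688, -130.5], [661.0, 181.39999389648438], [496.6000061035156, 204.6999969482422]] 2148
red [([216.9, 214.8], np.int32(19)), ([215.0, 221.5], np.int32(4)), ([280.8, 221.7], np.int32(11))]
orange top [([418.5, 181.9], np.int32(74)), ([380.0, 193.7], np.int32(86))]
orange side [([254.2, 94.6], np.int32(5)), ([266.0, 97.0], np.int32(15)), ([260.1, 100.6], np.int32(16)), ([279.6, 99.6], np.int32(8)), ([298.7, 102.2], np.int32(71)), ([222.4, 107.4], np.int32(8)), ([237.5, 108.0], np.int32(18)), ([261.7, 114.8], np.int32(33)), ([268.0, 128.0], np.int32(35))]
green_bottle side [265.5 150.9  17.7  56.1] 0.89
green_bottle side [259.5 138.2   5.4  49.5] 0.55
green_bottle top [406.1 190.8  40.1  34.3] 0.94
green_bottle top [369.2 203.2  39.8  28.5] 0.84
clear_bottle1 side [297.6 154.6  19.9  50.5] 0.9
clear_bottle1 side [236.9 155.3  18.2  54.5] 0.57
clear_bottle1 top [371.  239.6  35.8  26.1] 0.69
clear_bottle1 top [347.5 168.2  35.3  34.7] 0.6
top base [ 550.57728194 -456.57756537    0.        ]
top base [ 495.16504163 -341.12827078    0.        ]
side base [ 526.2250091  -440.28753129    0.        ]
side base [ 505.72660491 -326.76906318    0.        ]
hinge (array([522.16396123, -28.92744775,  15.44454876]), np.float64(28.466301669538716)) handle (array([461.37981107,  67.22511083,  88.57644772]), np.float64(2.182744599209361)) knob (array([612.7653215 , 124.277568  , 124.64062208]), np.float64(3.2457982098714986))
```

View pics/crop.png

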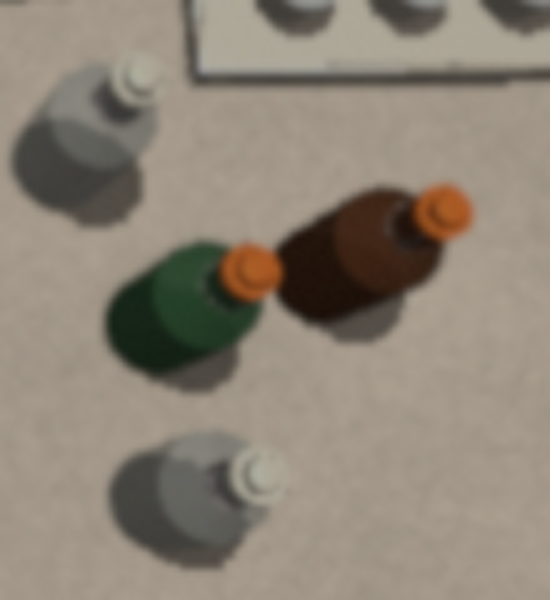

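The crop confirms it: the green bottle has its base near (160,320) in the crop and its orange stopper at (252,272). The brown look-alike with its stopper at (443,212) is not meant.

```bash
cat > w.py <<'E'
from m import *
# sub-pixel: weighted centroid by orangeness/ redness
def cen(n,box,kind="r"):
    im=arm.snapshot(n).astype(float)[box[1]:box[3],box[0]:box[2]]
    w=np.clip(im[...,0]-np.maximum(im[...,1]*1.2,im[...,2])-40,0,None)
    ys,xs=np.mgrid[box[1]:box[3],box[0]:box[2]]
    return np.array([(w*xs).sum(),(w*ys).sum()])/w.sum()
E
python3 - <<'E'
from w import *
T=cen("top",(368,182,392,205));S=cen("side",(258,121,278,133));print(T,S,tri(S,T),atz("top",T,193),atz("side",S,193))
T=cen("top",(200,150,218,170));S=cen("side",(208,205,226,232));print("knob",T,S,tri(S,T))
T=cen("top",(222,215,238,232));S=cen("side",(274,214,290,230));print("disc",T,S,tri(S,T))
# bottle outline fit: green mask both views vs silhouette of model, for x,y
from scipy.optimize import minimize
def sil(n,x,y,k=4):
    a=np.linspace(0,2*np.pi,40); out=np.zeros((384*k,512*k),np.uint8)
    prof=[(0,33),(115,33),(150,13.5),(181,13.5)]
    for (z0,r0),(z1,r1) in zip(prof[:-1],prof[1:]):
        P=np.vstack([np.c_[x+r*np.cos(a),y+r*np.sin(a),0*a+z] for z,r in((z0,r0),(z1,r1))])
        h=cv2.convexHull(((proj(n,P)+.5)*k).astype(np.float32)).astype(int)
        cv2.fillPoly(out,[h],255)
    return cv2.resize(out,(512,384),interpolation=cv2.INTER_AREA)/255
for n,box in(("top",(340,180,386,220)),("side",(255,125,280,180))):
    im=arm.snapshot(n).astype(int);r,g,b=im[...,0],im[...,1],im[...,2]
    m=((g>1.25*r)&(g>1.15*b)).astype(float);k=np.zeros_like(m);k[box[1]:box[3],box[0]:box[2]]=1;m*=k
    f=lambda p:np.abs(sil(n,*p)-m)[box[1]:box[3],box[0]:box[2]].sum()
    best=min(((f((x,y)),x,y) for x in range(480,530,4) for y in range(-360,-310,4)))
    q=minimize(f,best[1:],method="Nelder-Mead",options=dict(initial_simplex=[best[1:],(best[1]+4,best[2]),(best[1],best[2]+4)]));print(n,m.sum(),best,q.x,q.fun)
E
```

```text
[380.16507777 193.61414952] [267.81223459 128.00562378] (array([ 508.24578623, -349.07751501,  185.68923971]), np.float64(2.3158401798103516)) [ 505.69122402 -346.34064457  193.        ] [ 508.59886216 -334.7142242   193.        ]
knob [207.84067086 161.67385445] [217.25163227 217.53770008] (array([615.20180616, 131.77028674, 144.19604572]), np.float64(1.2187885572556882))
disc [229.96591733 223.50471356] [280.80862347 221.59903159] (array([440.09641505,  70.35639263,  95.00824422]), np.float64(0.45961621231804434))
top 434.0 (np.float64(225.45098039215685), 504, -340) [ 503.78874397 -341.81581402] 222.4705882352941
side 568.0 (np.float64(140.72549019607845), 508, -348) [ 506.625  -348.1875] 138.77254901960782
```

```bash
cat >> h.py <<'E'
from scipy.spatial.transform import Rotation as Ro
O=np.array([527.5,-23.5,0]);yaw=np.deg2rad(81.8)
ex=np.array([np.cos(yaw),np.sin(yaw),0]);ey=np.array([-np.sin(yaw),np.cos(yaw),0])
def S2W(x,y,z): return O+x*ex+y*ey+[0,0,z]
def W2S(p): d=np.array(p)-O; return np.array([d@ex,d@ey,d[2]])
def st():
    s=arm.get_state();R=Ro.from_quat(s["orientation"]).as_matrix();g=np.array(s["ee_pos"])+155*R[:,2]
    print("t",s["t"],"grasp",g.round(1),"stand",W2S(g).round(1),"z",R[:,2].round(3),"y",R[:,1].round(3),"q",np.round(s["joint_pos"],2),"F",np.round(s["wrist_force"],1),"op",s["opening"],s["gripper_force"]); return g
E
python3 - <<'E'
from h import *
st()
for n,uv in(("c2",(357,156)),("c1",(382,234.6)),("brown",(418.5,182))):print(n,atz("top",uv,197).round())
print("disc",W2S([440.1,70.36,95]),"knob",W2S([615.2,131.8,144.2]))
E
```

```text
t 1.75 grasp [ 169.2 -523.3  249.7] stand [-545.8  283.3  249.7] z [-0.  0. -1.] y [ 0.308 -0.951 -0.   ] q [-1.32  0.3   1.52  0.    1.32 -0.07] F [0.5 0.8 0. ] op 1.0016615241854852 0.0
c2 [ 612. -289.  197.]
c1 [ 394. -341.  197.]
brown [ 536. -452.  197.]
disc [80.43462823 99.8935943  95.        ] knob [166.22080615 -64.65310205 144.2       ]
```

servo_tool(delta_rot=[[0, 0, 8.55], [0, 0, 8.55], [0, 0, 8.55], [0, 0, 8.55], [0, 0, 8.55], [0, 0, 8.55], [0, 0, 8.55], [0, 0, 8.55]], translation=[[0.016, 0.033, 0], [0.016, 0.033, 0], [0.016, 0.033, 0], [0.016, 0.033, 0], [0.016, 0.033, 0], [0.016, 0.033, 0], [0.016, 0.033, 0], [0.016, 0.033, 0]], gripper=[1, 1, 1, 1, 1, 1, 1, 1], force=25)

```text
t: 2.55
ee_pos: [297.5, -257.9, 404.8]
orientation: [0.727, 0.686, 0.0, 0.0]
wrist_force: [0.6, -0.1, -0.5]
opening: 1.001
gripper_force: 0.0
```

servo_tool(delta_rot=[[0, 0, 8.55], [0, 0, 8.55], [0, 0, 8.55], [0, 0, 8.55], [0, 0, 8.55], [0, 0, 8.55], [0, 0, 8.55], [0, 0, 8.55]], translation=[[0.016, 0.033, 0], [0.016, 0.033, 0], [0.016, 0.033, 0], [0.016, 0.033, 0], [0.016, 0.033, 0], [0.016, 0.033, 0], [0.016, 0.033, 0], [0.016, 0.033, 0]], gripper=[1, 1, 1, 1, 1, 1, 1, 1])

```text
t: 3.35
ee_pos: [425.6, 6.3, 404.9]
orientation: [0.216, 0.976, 0.0, 0.0]
wrist_force: [0.3, -0.1, -0.3]
opening: 1.001
gripper_force: 0.0
```

servo_tool(delta_rot=[[0, 0, 8.55], [0, 0, 8.55], [0, 0, 0]], translation=[[0.016, 0.032, 0], [0.016, 0.031, 0], [0, 0, 0]], gripper=[1, 1, 1])

```text
t: 3.65
ee_pos: [458.2, 70.3, 404.5]
orientation: [0.067, 0.998, 0.0, -0.0]
wrist_force: [0.6, -0.5, 0.4]
opening: 1.0
gripper_force: 0.0
```

```bash
python3 -c "
from h import *
st()"
```

```text
t 3.65 grasp [458.1  70.4 249.5] stand [ 83.   82.  249.5] z [-0.  0. -1.] y [0.134 0.991 0.   ] q [ 0.07  0.11  1.75  0.    1.28 -1.36] F [ 0.6 -0.5  0.4] op 0.9997081343816508 0.0
```

servo_tool(delta_rot=[[0, 0, 0], [0, 0, 0], [0, 0, 0], [0, 0, 0], [0, 0, 0], [0, 0, 0]], translation=[[0, -0.002, -0.035], [0, 0, -0.035], [0, 0, -0.035], [0, 0, -0.03], [0, 0, -0.021], [0, 0, 0]], gripper=[1, 1, 1, 1, 1, 1])

```text
t: 4.25
ee_pos: [456.5, 65.2, 246.6]
orientation: [0.072, 0.997, -0.0, -0.002]
wrist_force: [0.3, 0.2, 0.4]
opening: 0.997
gripper_force: 0.0
```

servo_tool(delta_rot=[[0, 0, 0], [0, 0, 0], [0, 0, 0], [0, 0, 0], [0, 0, 0], [0, 0, 0]], translation=[[0, 0, 0], [0, 0, 0], [0, 0, 0], [0, 0, 0], [0, 0, 0], [0, 0, 0]], gripper=[0, 0, 0, 0, 0, 0], force=25)

```text
t: 4.85
ee_pos: [457.4, 66.8, 249.9]
orientation: [0.071, 0.997, 0.001, 0.001]
wrist_force: [-3.7, 16.3, 13.8]
opening: 0.153
gripper_force: 25.4
```

```bash
python3 -c "
from h import *
st()
save('top','t1.png',(170,130,310,240),5)"
```

```text
t 4.85 grasp [457.8  67.2  95. ] stand [79.9 82.  95. ] z [ 0.002  0.003 -1.   ] y [0.142 0.99  0.003] q [ 0.07  0.31  1.91  0.    0.92 -1.36] F [-3.7 16.3 13.8] op 0.1533916033938657 25.413803458213806
```

View pics/t1.png

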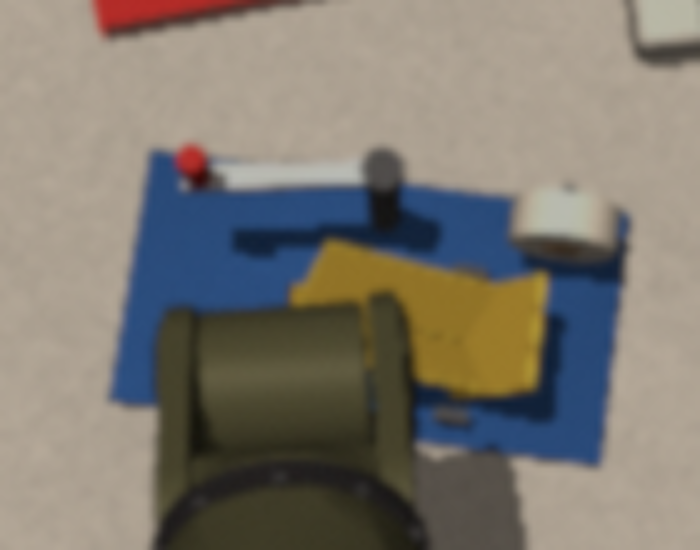

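The crop shows the gripper over the handle at about (300,380). The opening of 0.153, about 13 mm, fits the 14 mm rod, so it is gripped. Next I work out the arc increments.

```bash
cat >> h.py <<'E'
def arc(a,b,n):
    f=np.linspace(a,b,n+1);P=np.c_[116*np.sin(f),0*f,116*np.cos(f)]
    W=np.array([p[0]*ex+[0,0,p[2]] for p in P]); W=W.round(0)
    print((np.diff(W,axis=0)/1000).round(3).tolist())
E
python3 -c "
from h import *
arc(.761,-.262,15)"
```

```text
[[0.0, -0.006, 0.005], [-0.001, -0.006, 0.005], [-0.001, -0.006, 0.005], [-0.001, -0.007, 0.003], [-0.001, -0.007, 0.004], [-0.001, -0.007, 0.003], [-0.001, -0.008, 0.002], [-0.001, -0.007, 0.002], [-0.002, -0.008, 0.002], [-0.001, -0.008, 0.001], [-0.001, -0.008, 0.0], [-0.001, -0.008, 0.0], [-0.001, -0.007, -0.001], [-0.001, -0.008, -0.001], [-0.001, -0.008, -0.002]]
```

servo_tool(delta_rot=[[0, 0, 0], [0, 0, 0], [0, 0, 0], [0, 0, 0], [0, 0, 0], [0, 0, 0], [0, 0, 0], [0, 0, 0]], translation=[[0.0, -0.006, 0.005], [-0.001, -0.006, 0.005], [-0.001, -0.006, 0.005], [-0.001, -0.007, 0.003], [-0.001, -0.007, 0.004], [-0.001, -0.007, 0.003], [-0.001, -0.008, 0.002], [0, 0, 0]], gripper=[0, 0, 0, 0, 0, 0, 0, 0])

```text
t: 5.7
ee_pos: [451.3, 19.0, 277.7]
orientation: [0.071, 0.997, 0.001, 0.001]
wrist_force: [-10.7, 8.7, 25.7]
opening: 0.152
gripper_force: 27.0
```

```bash
python3 -c "
from h import *
st()"
```

```text
t 5.7 grasp [451.6  19.3 122.7] stand [ 31.6  81.2 122.7] z [ 0.002  0.002 -1.   ] y [0.143 0.99  0.002] q [-0.04  0.24  1.92  0.    0.98 -1.47] F [-10.7   8.7  25.7] op 0.15150435887536298 27.034002542495728
```

servo_tool(delta_rot=[[0, 0, 0], [0, 0, 0], [0, 0, 0], [0, 0, 0], [0, 0, 0], [0, 0, 0], [0, 0, 0], [0, 0, 0]], translation=[[-0.001, -0.007, 0.003], [-0.001, -0.008, 0.003], [-0.001, -0.008, 0.001], [-0.001, -0.008, 0.001], [-0.001, -0.008, 0.0], [-0.001, -0.007, -0.001], [-0.001, -0.007, -0.001], [0, 0, 0]], gripper=[0, 0, 0, 0, 0, 0, 0, 0])

```text
t: 6.5
ee_pos: [444.1, -34.6, 282.0]
orientation: [0.072, 0.997, 0.0, -0.0]
wrist_force: [-3.8, -1.0, 3.5]
opening: 0.151
gripper_force: 25.3
```

```bash
python3 -c "
from h import *
st()"
```

```text
t 6.5 grasp [444.  -34.5 127. ] stand [-22.8  81.  127. ] z [-0.  0. -1.] y [0.143 0.99  0.   ] q [-0.16  0.22  1.93  0.    0.99 -1.59] F [-3.8 -1.   3.5] op 0.15109216166866707 25.336622893810272
```

servo_tool(delta_rot=[[0, 0, 0], [0, 0, 0], [0, 0, 0], [0, 0, 0]], translation=[[-0.001, -0.004, -0.001], [0, -0.003, -0.001], [0, -0.002, 0], [0, 0, 0]], gripper=[0, 0, 0, 0])

```text
t: 6.9
ee_pos: [443.0, -43.2, 280.0]
orientation: [0.071, 0.997, 0.0, -0.0]
wrist_force: [-4.9, 2.7, 7.1]
opening: 0.15
gripper_force: 25.6
```

```bash
python3 -c "
from h import *
st()"
```

```text
t 6.9 grasp [442.9 -43.1 125. ] stand [-31.5  80.9 125. ] z [-0.001  0.001 -1.   ] y [0.142 0.99  0.001] q [-0.18  0.23  1.94  0.    0.98 -1.61] F [-4.9  2.7  7.1] op 0.14995811850783977 25.576801300048828
```

servo_tool(delta_rot=[[0, 0, 0], [0, 0, 0], [0, 0, 0]], translation=[[0, -0.002, 0], [0, -0.002, -0.001], [0, 0, 0]], gripper=[0, 0, 0])

```text
t: 7.2
ee_pos: [443.0, -45.1, 279.7]
orientation: [0.071, 0.997, 0.003, -0.001]
wrist_force: [-10.1, 36.1, 23.1]
opening: 0.151
gripper_force: 28.1
```

servo_tool(delta_rot=[[0, 0, 0], [0, 0, 0], [0, 0, 0]], translation=[[0, -0.002, 0], [0, -0.001, 0], [0, 0, 0]], gripper=[0, 0, 0])

```text
t: 7.5
ee_pos: [443.0, -46.4, 279.8]
orientation: [0.071, 0.997, 0.005, -0.001]
wrist_force: [-9.0, 62.6, 25.7]
opening: 0.157
gripper_force: 31.3
```

```bash
python3 -c "
from h import *
st()"
```

```text
t 7.5 grasp [442.9 -44.8 124.8] stand [-33.1  80.7 124.8] z [-0.001  0.01  -1.   ] y [0.142 0.99  0.01 ] q [-0.19  0.23  1.94  0.01  0.98 -1.62] F [-9.  62.6 25.7] op 0.15724414936782843 31.33771749213338
```

servo_tool(delta_rot=[[0, 0, 0], [0, 0, 0], [0, 0, 0], [0, 0, 0], [0, 0, 0]], translation=[[0, 0.004, 0], [0, 0.001, 0], [0, 0, 0], [0, 0, 0], [0, 0, 0]], gripper=[0, 0, 0.7, 0.7, 0.7])

```text
t: 8.0
ee_pos: [443.3, -45.4, 278.6]
orientation: [0.071, 0.997, -0.0, 0.0]
wrist_force: [-0.1, -0.9, -0.2]
opening: 0.657
gripper_force: 0.0
```

servo_tool(delta_rot=[[0, 0, 0], [0, 0, 0], [0, 0, 0], [0, 0, 0]], translation=[[0, 0, 0.025], [0, 0, 0.04], [0, 0, 0.04], [0, 0, 0.03]], gripper=[0.7, 1, 1, 1])

```text
t: 8.4
ee_pos: [443.1, -45.5, 416.0]
orientation: [0.071, 0.997, -0.0, 0.001]
wrist_force: [-0.1, -0.2, -0.0]
opening: 0.997
gripper_force: 0.0
```

servo_tool(delta_rot=[[0, 0, 0], [0, 0, 0], [0, 0, 0], [0, 0, 0], [0, 0, 0], [0, 0, 0], [0, 0, 0], [0, 0, 0]], translation=[[0.008, -0.04, 0], [0.008, -0.04, 0], [0.008, -0.04, 0], [0.008, -0.04, 0], [0.008, -0.04, 0], [0.008, -0.04, 0], [0.008, -0.04, 0], [0, 0, 0]], gripper=[1, 1, 1, 1, 1, 1, 1, 1])

```text
t: 9.2
ee_pos: [499.0, -329.3, 412.3]
orientation: [0.073, 0.997, 0.0, -0.001]
wrist_force: [0.5, 0.4, -0.1]
opening: 0.997
gripper_force: 0.0
```

```bash
python3 - <<'E'
from w import *
st()
T=cen("top",(222,205,300,240));S=cen("side",(250,170,330,230));print("disc",T,S,tri(S,T),W2S(tri(S,T)[0]))
for n,box in(("top",(180,140,305,235)),("side",(190,190,330,285))):print(blobs(n,red,box)[1])
E
```

```text
t 9.2 grasp [ 498.8 -329.3  257.3] stand [-306.8  -15.2  257.3] z [-0.001  0.    -1.   ] y [ 0.146  0.989 -0.   ] q [-0.64  0.4   1.37 -0.    1.37 -2.07] F [ 0.5  0.4 -0.1] op 0.9974049092232076 0.0
disc [268.33163525 227.55629139] [288.09944581 191.58928571] (array([423.68919278, -41.28132683, 125.23912571]), np.float64(0.7486960511497842)) [-32.40595939 100.21333781 125.23912571]
[([208.0, 161.9], np.int32(20)), ([268.3, 227.6], np.int32(7))]
[([288.4, 191.7], np.int32(7)), ([216.6, 215.7], np.int32(25))]
```

servo_tool(delta_rot=[[0, 0, 0], [0, 0, 0], [0, 0, 0], [0, 0, 0], [0, 0, 0]], translation=[[0.007, -0.016, 0], [0, 0, -0.035], [0, 0, -0.035], [0, 0, -0.019], [0, 0, 0]], gripper=[1, 1, 1, 1, 1])

```text
t: 9.9
ee_pos: [506.1, -340.1, 322.3]
orientation: [0.071, 0.997, 0.001, -0.002]
wrist_force: [0.5, 0.3, 0.2]
opening: 0.998
gripper_force: 0.0
```

servo_tool(delta_rot=[[0, 0, 0], [0, 0, 0], [0, 0, 0], [0, 0, 0], [0, 0, 0], [0, 0, 0]], translation=[[0, 0, 0], [0, 0, 0], [0, 0, 0], [0, 0, 0], [0, 0, 0], [0, 0, 0]], gripper=[0.3, 0.3, 0.2, 0.2, 0.2, 0.2], force=40)

```text
t: 10.5
ee_pos: [506.3, -341.5, 325.8]
orientation: [0.071, 0.997, -0.001, 0.001]
wrist_force: [-0.0, -1.3, 6.4]
opening: 0.339
gripper_force: 38.8
```

```bash
sed -i 's/O=np.array(\[527.5,-23.5,0\])/O=np.array([527.2,-25.7,0])/' h.py; python3 - <<'E'
from h import *
st()
save("side","s2.png",(210,90,320,190),5)
E
```

```text
t 10.5 grasp [ 506.6 -341.7  170.8] stand [-315.7  -24.6  170.8] z [ 0.002 -0.001 -1.   ] y [ 0.142  0.99  -0.001] q [-0.65  0.5   1.43 -0.    1.21 -2.08] F [-0.  -1.3  6.4] op 0.33925703254701617 38.84507238864899
```

View pics/s2.png

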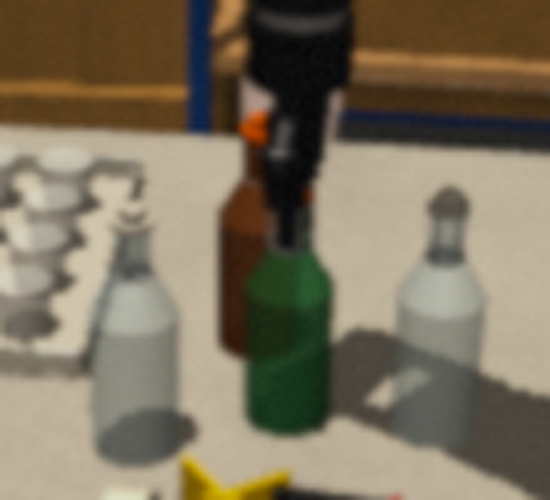

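The picture shows the gripper on the neck of the green bottle (crop px (290,230)). The bottle stands upright and its neighbours are untouched.

servo_tool(delta_rot=[[0, 0, 0], [0, 0, 0], [0, 0, 0], [0, 0, 0]], translation=[[0, 0, 0.01], [0, 0, 0.02], [0, 0, 0.025], [0, 0, 0.02]], gripper=[0.2, 0.2, 0.2, 0.2])

```text
t: 10.95
ee_pos: [506.1, -341.2, 401.2]
orientation: [0.071, 0.997, 0.0, 0.0]
wrist_force: [-0.2, -0.5, -2.3]
opening: 0.339
gripper_force: 39.8
```

servo_tool(delta_rot=[[0, 0, 0], [0, 0, 0], [0, 0, 0], [0, 0, 0], [0, 0, 0], [0, 0, 0], [0, 0, 0], [0, 0, 0]], translation=[[0.001, 0.02, 0], [0.002, 0.038, 0], [0.002, 0.04, 0], [0.002, 0.04, 0], [0.002, 0.04, 0], [0.001, 0.035, 0], [0.001, 0.02, 0], [0, 0, 0]], gripper=[0.2, 0.2, 0.2, 0.2, 0.2, 0.2, 0.2, 0.2])

```text
t: 11.75
ee_pos: [517.2, -106.1, 400.1]
orientation: [0.07, 0.998, 0.0, -0.0]
wrist_force: [-1.0, -0.3, -2.9]
opening: 0.34
gripper_force: 40.1
```

```bash
python3 - <<'E'
from w import *
g=st()
im=arm.snapshot("side");cv2.imwrite("pics/s3.png",cv2.resize(im[70:230,200:360,::-1],None,fx=3.7,fy=3.7,interpolation=cv2.INTER_CUBIC))
r,gg,b=[im[...,i].astype(int) for i in range(3)]
m=((gg>1.25*r)&(gg>1.15*b)&(gg>35)).astype(np.uint8);k=np.zeros_like(m);k[90:230,220:330]=1;m*=k
N,L,S,C=cv2.connectedComponentsWithStats(m);i=1+S[1:,4].argmax();print("green side",S[i],C[i])
for c in((0,0),):
    a=np.linspace(0,2*np.pi,60)
    for z in(g[2]-171,g[2]-171+115):
        p=proj("side",np.c_[g[0]+33*np.cos(a),g[1]+33*np.sin(a),0*a+z]);print("expected circ",z,p.min(0),p.max(0))
E
```

```text
t 11.75 grasp [ 517.2 -106.1  245.1] stand [-81.   -1.5 245.1] z [-0.  0. -1.] y [0.14 0.99 0.  ] q [-0.27  0.25  1.59  0.    1.3  -1.7 ] F [-1.  -0.3 -2.9] op 0.340047503902298 40.104618072509766
green side [251 152  19  34 525] [259.60190476 169.36190476]
expected circ 74.13473015477308 [249.44509591 185.77587574] [269.50871339 197.24326609]
expected circ 189.13473015477308 [249.55059613 155.96449489] [270.63870946 166.75432821]
```

View pics/s3.png

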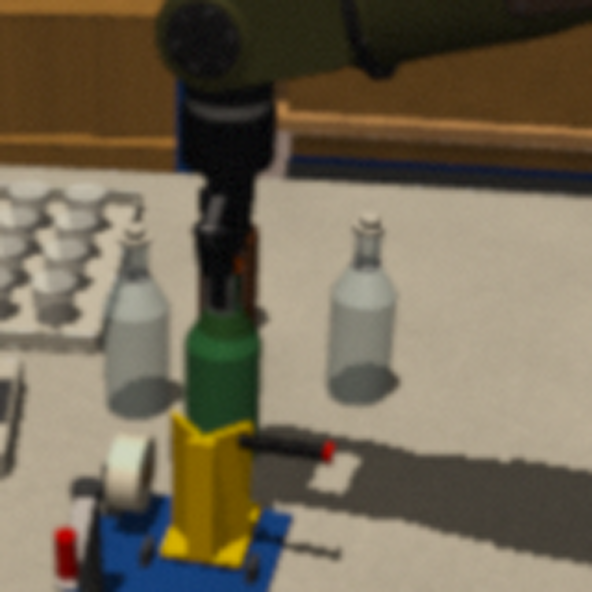

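The side crop shows the cradle upright (yellow, px (212,490)) with the green bottle hanging upright above and behind it at (222,370). The clear bottles are standing.

servo_tool(delta_rot=[[0, 0, 0], [0, 0, 0], [0, 0, 0], [0, 0, 0], [0, 0, 0], [0, 0, 0]], translation=[[0, 0.013, 0], [0, 0, -0.02], [0, 0, -0.02], [0, 0, -0.008], [0, 0, -0.004], [0, 0, 0]], gripper=[0.2, 0.2, 0.2, 0.2, 0.2, 0.2])

```text
t: 12.4
ee_pos: [517.3, -95.5, 347.8]
orientation: [0.072, 0.997, 0.0, -0.0]
wrist_force: [0.1, -0.1, -2.3]
opening: 0.334
gripper_force: 40.2
```

```bash
python3 -c "
from h import *
st()"
```

```text
t 12.4 grasp [517.3 -95.5 192.8] stand [-70.5  -0.2 192.8] z [-0.  0. -1.] y [0.143 0.99  0.   ] q [-0.25  0.3   1.66  0.    1.18 -1.68] F [ 0.1 -0.1 -2.3] op 0.3342919135228074 40.17188608646393
```

servo_tool(delta_rot=[[0, 0, 0], [0, 0, 0], [0, 0, 0], [0, 0, 0]], translation=[[0.0005, 0.003, -0.001], [0.0005, 0.003, 0], [0, 0.002, 0], [0, 0, 0]], gripper=[0.2, 0.2, 0.2, 0.2])

```text
t: 12.8
ee_pos: [518.3, -86.9, 347.0]
orientation: [0.071, 0.997, -0.0, 0.0]
wrist_force: [0.5, 0.1, -2.7]
opening: 0.339
gripper_force: 40.1
```

servo_tool(delta_rot=[[0, 0, 0], [0, 0, 0], [0, 0, 0]], translation=[[0, 0.001, 0], [0, 0, -0.002], [0, 0, 0]], gripper=[0.2, 0.2, 0.2])

```text
t: 13.1
ee_pos: [518.2, -86.3, 344.4]
orientation: [0.071, 0.997, 0.0, -0.0]
wrist_force: [-0.3, 0.2, -3.1]
opening: 0.34
gripper_force: 40.1
```

```bash
python3 -c "
from h import *
st()"
```

```text
t 13.1 grasp [518.1 -86.3 189.4] stand [-61.3   0.3 189.4] z [-0.  0. -1.] y [0.142 0.99  0.   ] q [-0.23  0.3   1.66 -0.    1.18 -1.66] F [-0.3  0.2 -3.1] op 0.33965249154433325 40.13359844684601
```

servo_tool(delta_rot=[[0, 0, 0], [0, 0, 0], [0, 0, 0]], translation=[[0, 0.001, 0], [0, 0.001, 0], [0, 0, 0]], gripper=[0.2, 0.2, 0.2])

```text
t: 13.4
ee_pos: [518.2, -84.2, 344.7]
orientation: [0.071, 0.997, -0.0, -0.0]
wrist_force: [0.3, 0.4, -1.8]
opening: 0.342
gripper_force: 40.1
```

servo_tool(delta_rot=[[0, 0, 0], [0, 0, 0]], translation=[[0, 0, -0.001], [0, 0, 0]], gripper=[0.2, 0.2])

```text
t: 13.6
ee_pos: [518.3, -84.3, 343.9]
orientation: [0.071, 0.997, -0.0, 0.0]
wrist_force: [-0.9, -0.7, -1.0]
opening: 0.342
gripper_force: 40.2
```

servo_tool(delta_rot=[[0, 0, 0], [0, 0, 0], [0, 0, 0]], translation=[[0, 0.001, 0], [0, 0, -0.001], [0, 0, 0]], gripper=[0.2, 0.2, 0.2])

```text
t: 13.9
ee_pos: [518.5, -83.5, 343.8]
orientation: [0.071, 0.997, -0.0, 0.001]
wrist_force: [-0.3, -1.2, 8.5]
opening: 0.344
gripper_force: 39.9
```

servo_tool(delta_rot=[[0, 0, 0], [0, 0, 0]], translation=[[0, 0.001, 0], [0, 0, 0]], gripper=[0.2, 0.2])

```text
t: 14.1
ee_pos: [518.5, -82.4, 343.9]
orientation: [0.071, 0.997, -0.0, 0.001]
wrist_force: [-2.0, -1.7, 8.4]
opening: 0.341
gripper_force: 39.8
```

servo_tool(delta_rot=[[0, 0, 0], [0, 0, 0], [0, 0, 0], [0, 0, 0], [0, 0, 0]], translation=[[0, 0, 0.0005], [0, 0, 0], [0, 0, 0], [0, 0, 0], [0, 0, 0]], gripper=[0.3, 0.45, 0.6, 0.8, 1])

```text
t: 14.6
ee_pos: [518.2, -82.3, 343.0]
orientation: [0.071, 0.997, 0.0, -0.0]
wrist_force: [0.2, 0.3, -0.4]
opening: 0.916
gripper_force: 0.0
```

servo_tool(delta_rot=[[0, 0, 0], [0, 0, 0], [0, 0, 0], [0, 0, 0], [0, 0, 0]], translation=[[0, 0, 0.005], [0, 0, 0.02], [0, 0, 0.04], [0, 0, 0.04], [0, 0, 0]], gripper=[1, 1, 1, 1, 1])

```text
t: 15.1
ee_pos: [518.1, -82.2, 453.9]
orientation: [0.071, 0.997, -0.001, 0.004]
wrist_force: [0.5, 0.4, -0.5]
opening: 1.0
gripper_force: 0.0
```

```bash
python3 - <<'E'
from w import *
st()
im=arm.snapshot("side");cv2.imwrite("pics/s4.png",cv2.resize(im[110:260,190:340,::-1],None,fx=3.7,fy=3.7,interpolation=cv2.INTER_CUBIC))
S=cen("side",(245,120,275,160));print("stopper side",S,"expected",proj("side",S2W(-58.7,0,213)))
T=cen("top",(255,175,305,210));print(T,proj("top",S2W(-58.7,0,213)))
E
```

```text
t 15.1 grasp [519.5 -82.5 298.9] stand [-57.4  -0.5 298.9] z [ 0.009 -0.002 -1.   ] y [ 0.142  0.99  -0.001] q [-0.23  0.21  1.52  0.    1.4  -1.66] F [ 0.5  0.4 -0.5] op 0.9996461776435968 0.0
stopper side [257.7611336  158.09959514] expected [[259.08683933 158.184266  ]]
[nan nan] [[284.89622175 188.61253689]]w.py:7: RuntimeWarning: invalid value encountered in divide
  return np.array([(w*xs).sum(),(w*ys).sum()])/w.sum()
```

View pics/s4.png

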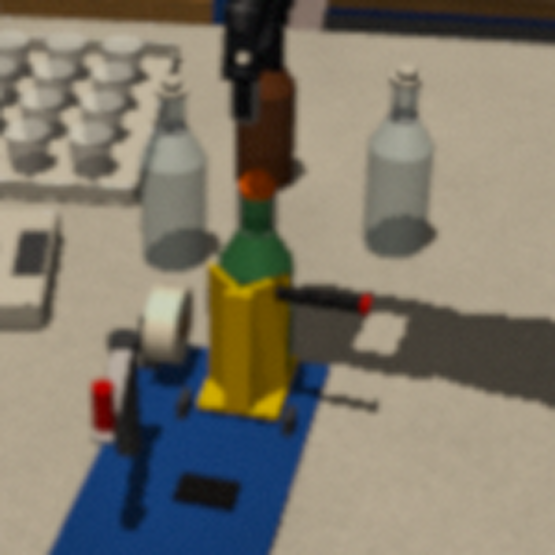

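The green bottle stands upright in the upright cradle, with its stopper at crop px (258,185), and it is released. Now back to the handle, with its red tip at (366,303).

servo_tool(delta_rot=[[0, 0, 0], [0, 0, 0], [0, 0, 0], [0, 0, 0], [0, 0, 0], [0, 0, 0], [0, 0, 0], [0, 0, 0]], translation=[[-0.04, 0.02, 0], [-0.038, 0.019, 0], [0, 0, -0.04], [0, 0, -0.04], [0, 0, -0.04], [0, 0, -0.035], [0, 0, -0.018], [0, 0, 0]], gripper=[1, 1, 1, 1, 1, 1, 1, 1])

```text
t: 16.05
ee_pos: [439.4, -43.1, 272.1]
orientation: [0.071, 0.997, 0.0, -0.003]
wrist_force: [0.6, 0.5, 0.6]
opening: 0.996
gripper_force: 0.0
```

```bash
python3 -c "
from h import *
st()
arc(-.262,1.309,30)"
```

```text
t 16.05 grasp [438.4 -43.  117.1] stand [-29.8  85.5 117.1] z [-0.006  0.001 -1.   ] y [0.142 0.99  0.   ] q [-0.18  0.23  1.95  0.    0.97 -1.61] F [0.6 0.5 0.6] op 0.9963303544082915 0.0
[[0.001, 0.006, 0.001], [0.0, 0.006, 0.002], [0.001, 0.006, 0.0], [0.001, 0.006, 0.001], [0.001, 0.006, 0.0], [0.001, 0.006, 0.0], [0.001, 0.006, -0.001], [0.001, 0.006, 0.0], [0.0, 0.006, -0.002], [0.001, 0.006, -0.001], [0.001, 0.005, -0.002], [0.001, 0.006, -0.002], [0.001, 0.006, -0.002], [0.001, 0.005, -0.003], [0.0, 0.005, -0.003], [0.001, 0.006, -0.003], [0.001, 0.004, -0.003], [0.0, 0.005, -0.004], [0.001, 0.005, -0.004], [0.001, 0.004, -0.004], [0.0, 0.004, -0.004], [0.001, 0.004, -0.005], [0.0, 0.004, -0.005], [0.001, 0.003, -0.005], [0.0, 0.003, -0.005], [0.001, 0.003, -0.005], [0.0, 0.003, -0.006], [0.0, 0.002, -0.005], [0.001, 0.002, -0.006], [0.0, 0.002, -0.006]]
```

servo_tool(delta_rot=[[0, 0, 0], [0, 0, 0], [0, 0, 0], [0, 0, 0], [0, 0, 0], [0, 0, 0], [0, 0, 0], [0, 0, 0]], translation=[[0, 0, 0], [0, 0, 0], [0, 0, 0], [0, 0, 0], [0, 0, 0], [0, 0, 0], [0, 0, 0], [0, 0, 0]], gripper=[0.8, 0.6, 0.45, 0.35, 0.25, 0.15, 0, 0], force=30)

```text
t: 16.85
ee_pos: [440.3, -43.1, 275.5]
orientation: [0.071, 0.997, 0.0, 0.0]
wrist_force: [-2.1, 4.1, 5.7]
opening: 0.15
gripper_force: 29.2
```

```bash
python3 -c "
from h import *
st()
arc(-.262,1.309,40)"
```

```text
t 16.85 grasp [440.4 -43.1 120.5] stand [-29.6  83.5 120.5] z [ 0.  0. -1.] y [0.142 0.99  0.   ] q [-0.18  0.23  1.95  0.    0.97 -1.61] F [-2.1  4.1  5.7] op 0.14984678100795587 29.18021321296692
[[0.0, 0.005, 0.001], [0.001, 0.004, 0.001], [0.001, 0.005, 0.001], [0.0, 0.004, 0.0], [0.001, 0.004, 0.001], [0.001, 0.005, 0.0], [0.0, 0.004, 0.0], [0.001, 0.005, 0.0], [0.001, 0.004, 0.0], [0.0, 0.005, -0.001], [0.001, 0.004, -0.001], [0.0, 0.005, -0.001], [0.001, 0.004, -0.001], [0.001, 0.005, -0.001], [0.0, 0.004, -0.001], [0.001, 0.004, -0.002], [0.001, 0.004, -0.001], [0.0, 0.004, -0.002], [0.001, 0.004, -0.002], [0.0, 0.004, -0.003], [0.001, 0.004, -0.002], [0.0, 0.004, -0.002], [0.001, 0.004, -0.003], [0.0, 0.003, -0.003], [0.001, 0.004, -0.003], [0.0, 0.003, -0.003], [0.001, 0.003, -0.003], [0.0, 0.003, -0.003], [0.001, 0.003, -0.004], [0.0, 0.003, -0.003], [0.001, 0.003, -0.004], [0.0, 0.002, -0.004], [0.0, 0.003, -0.004], [0.001, 0.002, -0.004], [0.0, 0.002, -0.004], [0.0, 0.002, -0.004], [0.0, 0.002, -0.004], [0.001, 0.001, -0.004], [0.0, 0.002, -0.005], [0.0, 0.001, -0.004]]
```

servo_tool(delta_rot=[[0, 0, 0], [0, 0, 0], [0, 0, 0], [0, 0, 0], [0, 0, 0], [0, 0, 0], [0, 0, 0], [0, 0, 0]], translation=[[0, 0.002, 0.001], [0.001, 0.004, 0.001], [0.001, 0.005, 0.001], [0, 0.004, 0], [0.001, 0.004, 0.001], [0.001, 0.005, 0], [0, 0.004, 0], [0.001, 0.005, 0]], gripper=[0, 0, 0, 0, 0, 0, 0, 0])

```text
t: 17.65
ee_pos: [445.2, -10.8, 279.7]
orientation: [0.071, 0.997, -0.001, 0.0]
wrist_force: [-2.1, -9.1, -2.1]
opening: 0.156
gripper_force: 30.3
```

servo_tool(delta_rot=[[0, 0, 0], [0, 0, 0], [0, 0, 0], [0, 0, 0], [0, 0, 0], [0, 0, 0], [0, 0, 0], [0, 0, 0]], translation=[[0.001, 0.004, 0], [0, 0.005, -0.001], [0.001, 0.004, -0.001], [0, 0.005, -0.001], [0.001, 0.004, -0.001], [0.001, 0.005, -0.001], [0, 0.004, -0.001], [0.001, 0.004, -0.002]], gripper=[0, 0, 0, 0, 0, 0, 0, 0])

```text
t: 18.45
ee_pos: [450.5, 24.5, 271.9]
orientation: [0.071, 0.997, -0.001, 0.001]
wrist_force: [-4.0, -3.0, 10.1]
opening: 0.15
gripper_force: 31.9
```

```bash
python3 -c "
from h import *
st()"
```

```text
t 18.45 grasp [450.7  24.3 116.9] stand [ 38.6  82.9 116.9] z [ 0.001 -0.001 -1.   ] y [ 0.142  0.99  -0.001] q [-0.03  0.25  1.93 -0.    0.96 -1.45] F [-4.  -3.  10.1] op 0.14995497459623192 31.940812468528748
```

servo_tool(delta_rot=[[0, 0, 0], [0, 0, 0], [0, 0, 0], [0, 0, 0], [0, 0, 0], [0, 0, 0], [0, 0, 0], [0, 0, 0]], translation=[[0.001, 0.004, -0.001], [0, 0.004, -0.002], [0.001, 0.004, -0.002], [0, 0.004, -0.003], [0.001, 0.004, -0.002], [0, 0.004, -0.002], [0.001, 0.004, -0.003], [0, 0.003, -0.003]], gripper=[0, 0, 0, 0, 0, 0, 0, 0])

```text
t: 19.25
ee_pos: [454.7, 55.5, 253.6]
orientation: [0.071, 0.997, -0.0, 0.001]
wrist_force: [3.0, -2.5, 8.0]
opening: 0.155
gripper_force: 32.8
```

```bash
python3 -c "
from h import *
st()"
```

```text
t 19.25 grasp [455.   55.3  98.6] stand [69.9 83.  98.6] z [ 0.002 -0.001 -1.   ] y [ 0.142  0.99  -0.001] q [ 0.04  0.3   1.92 -0.    0.92 -1.39] F [ 3.  -2.5  8. ] op 0.15517198104002508 32.79952883720398
```

servo_tool(delta_rot=[[0, 0, 0], [0, 0, 0], [0, 0, 0], [0, 0, 0], [0, 0, 0], [0, 0, 0], [0, 0, 0], [0, 0, 0]], translation=[[0.001, 0.004, -0.001], [0, 0.004, -0.002], [0.001, 0.003, -0.002], [0, 0.003, -0.003], [0.001, 0.003, -0.003], [0, 0.003, -0.003], [0.001, 0.003, -0.004], [0, 0.002, -0.004]], gripper=[0, 0, 0, 0, 0, 0, 0, 0])

```text
t: 20.05
ee_pos: [458.5, 79.9, 230.9]
orientation: [0.071, 0.997, -0.001, 0.0]
wrist_force: [2.7, -8.3, 1.8]
opening: 0.147
gripper_force: 31.2
```

```bash
python3 -c "
from w import *
st()
S=cen('side',(274,190,300,240));T=cen('top',(215,205,260,240));print(S,T,tri(S,T),W2S(tri(S,T)[0]))"
```

```text
t 20.05 grasp [458.6  79.6  75.9] stand [94.5 82.9 75.9] z [ 0.    -0.002 -1.   ] y [ 0.142  0.99  -0.002] q [ 0.09  0.35  1.91 -0.    0.88 -1.33] F [ 2.7 -8.3  1.8] op 0.1472211419494918 31.241846680641174
 ** On entry to DLASCL parameter number  4 had an illegal value
 ** On entry to DLASCL parameter number  4 had an illegal value
 ** On entry to DLASCL parameter number  4 had an illegal value
 ** On entry to DLASCL parameter number  4 had an illegal value
 ** On entry to DLASCL parameter number  5 had an illegal value
 ** On entry to DLASCL parameter number  4 had an illegal valuew.py:7: RuntimeWarning: invalid value encountered in divide
  return np.array([(w*xs).sum(),(w*ys).sum()])/w.sum()
Traceback (most recent call last):
  File "h.py", line 14, in tri
    s=np.linalg.lstsq(np.c_[d1,-d2],o2-o1,rcond=None)[0]
      ~~~~~~~~~~~~~~~^^^^^^^^^^^^^^^^^^^^^^^^^^^^^^^^
numpy.linalg.LinAlgError: SVD did not converge in Linear Least Squares
```

servo_tool(delta_rot=[[0, 0, 0], [0, 0, 0], [0, 0, 0], [0, 0, 0], [0, 0, 0], [0, 0, 0], [0, 0, 0]], translation=[[0.001, 0.003, -0.004], [0, 0.003, -0.004], [0.001, 0.002, -0.004], [0, 0.002, -0.004], [0.001, 0.002, -0.004], [0, 0.002, -0.004], [0, 0, 0]], gripper=[0, 0, 0, 0, 0, 0, 0])

```text
t: 20.85
ee_pos: [461.0, 94.1, 206.3]
orientation: [0.071, 0.997, -0.001, -0.001]
wrist_force: [2.6, -7.8, -7.7]
opening: 0.15
gripper_force: 29.4
```

```bash
python3 -c "
from w import *
st()
for n,box in(('top',(200,140,305,245)),('side',(190,190,310,285))):print(blobs(n,red,box,2)[1])"
```

```text
t 20.85 grasp [460.7  93.9  51.3] stand [108.9  82.8  51.3] z [-0.002 -0.002 -1.   ] y [ 0.142  0.99  -0.002] q [ 0.12  0.41  1.91 -0.    0.83 -1.3 ] F [ 2.6 -7.8 -7.7] op 0.15007064204555662 29.3686044216156
[([207.8, 161.7], np.int32(18)), ([200.5, 188.5], np.int32(2))]
[([216.5, 216.0], np.int32(26)), ([237.8, 239.9], np.int32(65))]
```

servo_tool(delta_rot=[[0, 0, 0], [0, 0, 0], [0, 0, 0], [0, 0, 0], [0, 0, 0]], translation=[[0, 0.001, -0.004], [0, 0.001, -0.004], [0, 0.001, -0.003], [0, 0, -0.002], [0, 0, 0]], gripper=[0, 0, 0, 0, 0])

```text
t: 21.45
ee_pos: [461.4, 97.6, 194.4]
orientation: [0.071, 0.997, -0.0, 0.0]
wrist_force: [-1.8, -4.3, 5.9]
opening: 0.153
gripper_force: 30.7
```

servo_tool(delta_rot=[[0, 0, 0], [0, 0, 0], [0, 0, 0]], translation=[[0, 0, -0.002], [0, 0, -0.001], [0, 0, 0]], gripper=[0, 0, 0])

```text
t: 21.75
ee_pos: [461.6, 97.7, 193.2]
orientation: [0.071, 0.997, -0.0, 0.001]
wrist_force: [-13.6, -5.3, 38.2]
opening: 0.149
gripper_force: 33.9
```

```bash
python3 -c "
from w import *
st()"
```

```text
t 21.75 grasp [461.9  97.7  38.2] stand [112.8  82.3  38.2] z [ 0.002 -0.    -1.   ] y [0.142 0.99  0.   ] q [ 0.13  0.43  1.91 -0.    0.8  -1.3 ] F [-13.6  -5.3  38.2] op 0.14889441637824627 33.85001599788666
```

servo_tool(delta_rot=[[0, 0, 0], [0, 0, 0], [0, 0, 0], [0, 0, 0]], translation=[[0, 0, 0.003], [0, 0, 0], [0, 0, 0], [0, 0, 0]], gripper=[0, 0.3, 0.6, 0.6])

```text
t: 22.15
ee_pos: [461.2, 97.8, 193.9]
orientation: [0.071, 0.997, 0.0, -0.0]
wrist_force: [-0.2, -0.1, 0.7]
opening: 0.602
gripper_force: 0.0
```

servo_tool(delta_rot=[[0, 0, 0], [0, 0, 0], [0, 0, 0], [0, 0, 0], [0, 0, 0], [0, 0, 0], [0, 0, 0]], translation=[[0, 0, 0.02], [0, 0, 0.025], [0, 0, 0], [0, 0, 0], [0, 0, 0], [0, 0, -0.005], [0, 0, 0]], gripper=[0.6, 0.6, 0, 0, 0, 0, 0])

```text
t: 22.85
ee_pos: [461.0, 97.7, 232.9]
orientation: [0.071, 0.997, -0.0, -0.001]
wrist_force: [0.4, 0.5, 0.2]
opening: 0.002
gripper_force: 0.0
```

```bash
python3 -c "
from w import *
st()
for n,box in(('top',(200,140,305,245)),('side',(190,190,310,285))):print(blobs(n,red,box,2)[1])"
```

```text
t 22.85 grasp [460.6  97.6  77.9] stand [112.6  83.5  77.9] z [-0.002 -0.    -1.   ] y [ 0.142  0.99  -0.001] q [ 0.13  0.36  1.9   0.    0.89 -1.3 ] F [0.4 0.5 0.2] op 0.0018684742084003846 0.0
[([207.9, 161.6], np.int32(17))]
[([216.5, 216.2], np.int32(26)), ([237.0, 246.1], np.int32(55))]
```

servo_tool(delta_rot=[[0, 0, 0], [0, 0, 0], [0, 0, 0]], translation=[[0, 0, -0.004], [0, 0, -0.003], [0, 0, 0]], gripper=[0, 0, 0])

```text
t: 23.25
ee_pos: [461.1, 97.7, 226.7]
orientation: [0.071, 0.997, -0.0, -0.0]
wrist_force: [0.5, 0.1, -0.2]
opening: 0.004
gripper_force: 0.0
```

servo_tool(delta_rot=[[0, 0, 0], [0, 0, 0]], translation=[[0, 0, -0.002], [0, 0, 0]], gripper=[0, 0])

```text
t: 23.45
ee_pos: [461.3, 97.7, 225.1]
orientation: [0.071, 0.997, 0.0, 0.0]
wrist_force: [-0.8, 0.2, 0.2]
opening: -0.003
gripper_force: 0.0
```

servo_tool(delta_rot=[[0, 0, 0], [0, 0, 0]], translation=[[0, 0, -0.002], [0, 0, 0]], gripper=[0, 0])

```text
t: 23.65
ee_pos: [461.4, 97.8, 224.0]
orientation: [0.071, 0.997, 0.0, 0.0]
wrist_force: [-5.1, 1.1, 12.9]
opening: 0.0
gripper_force: 6.6
```

servo_tool(delta_rot=[[0, 0, 0], [0, 0, 0]], translation=[[0, 0, -0.001], [0, 0, 0]], gripper=[0, 0])

```text
t: 23.85
ee_pos: [461.4, 97.9, 223.7]
orientation: [0.071, 0.997, 0.0, 0.001]
wrist_force: [-10.0, 0.5, 24.4]
opening: 0.004
gripper_force: 12.5
```

servo_tool(delta_rot=[[0, 0, 0], [0, 0, 0], [0, 0, 0], [0, 0, 0], [0, 0, 0], [0, 0, 0]], translation=[[0, 0, 0.01], [0, 0, 0.04], [0, 0, 0.04], [0, 0, 0.04], [0, 0, 0.04], [0, 0, 0]], gripper=[0, 0, 0, 0.5, 1, 1])

```text
t: 24.45
ee_pos: [461.4, 97.7, 397.3]
orientation: [0.071, 0.997, 0.001, 0.004]
wrist_force: [-0.1, -0.7, -1.0]
opening: 0.505
gripper_force: 0.0
```

```bash
python3 - <<'E'
from w import *
st()
for n,box in(('top',(180,140,305,245)),('side',(190,190,310,285))):print(blobs(n,red,box,2)[1])
T=cen("top",(200,150,218,170));S=cen("side",(208,205,226,232));k=tri(S,T);print("knob",k,W2S(k[0]))
im=arm.snapshot("side");cv2.imwrite("pics/s5.png",cv2.resize(im[130:280,180:340,::-1],None,fx=3.7,fy=3.7,interpolation=cv2.INTER_CUBIC))
E
```

```text
t 24.45 grasp [462.8  97.9 242.3] stand [113.1  81.4 242.3] z [ 0.008  0.001 -1.   ] y [0.142 0.99  0.002] q [ 0.13  0.13  1.75 -0.    1.26 -1.3 ] F [-0.1 -0.7 -1. ] op 0.5047678618114024 0.0
[([207.8, 161.8], np.int32(19))]
[([216.9, 214.6], np.int32(17)), ([215.0, 221.5], np.int32(4)), ([236.9, 246.4], np.int32(58))]
knob (array([615.21006719, 131.77295938, 144.21524216]), np.float64(1.1992947729671715)) [168.41577425 -64.6500723  144.21524216]
```

View pics/s5.png

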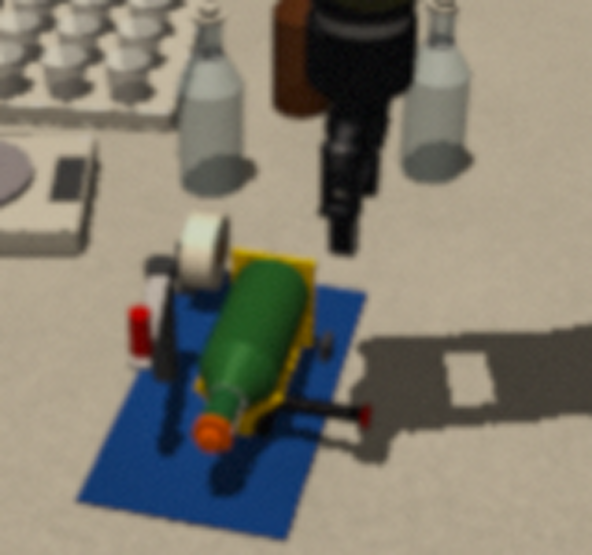

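The side crop shows the green bottle lying in the trough with its stopper at (212,433). The cradle is down: the handle's top touched at 51 mm, as expected at the stop. The bar is open with its red knob at (140,330). Next I grip the knob with the closing axis at 45° across the swing.

servo_tool(delta_rot=[[0, 0, -7.5], [0, 0, -7.5], [0, 0, -7.5], [0, 0, -7.5], [0, 0, -7.5], [0, 0, -7.5], [0, 0, 0]], translation=[[0.026, 0.006, 0], [0.026, 0.006, 0], [0.026, 0.006, 0], [0.026, 0.006, 0], [0.025, 0.005, 0], [0.025, 0.005, 0], [0, 0, 0]], gripper=[1, 1, 1, 1, 1, 1, 1])

```text
t: 25.4
ee_pos: [617.0, 132.0, 389.7]
orientation: [0.45, 0.893, -0.001, -0.001]
wrist_force: [-0.4, 0.4, -0.1]
opening: 1.0
gripper_force: 0.0
```

```bash
python3 - <<'E'
from h import *
st()
th=np.linspace(1.43,0,17)
W=np.array([S2W(60+110*np.sin(t),-80+110*np.cos(t),0) for t in th]).round();print(W[0],W[-1]);print((np.diff(W,axis=0)/1000).round(3).tolist())
E
```

```text
t 25.4 grasp [616.6 131.9 234.7] stand [168.8 -66.  234.7] z [-0.003 -0.    -1.   ] y [ 0.803  0.596 -0.003] q [ 0.15  0.49  1.29 -0.    1.36 -0.49] F [-0.4  0.4 -0.1] op 0.9995693586310145 0.0
[615. 132.   0.] [506.  38.   0.]
[[-0.01, 0.0, 0.0], [-0.009, -0.001, 0.0], [-0.01, -0.003, 0.0], [-0.009, -0.003, 0.0], [-0.009, -0.003, 0.0], [-0.009, -0.005, 0.0], [-0.008, -0.005, 0.0], [-0.008, -0.006, 0.0], [-0.007, -0.007, 0.0], [-0.007, -0.008, 0.0], [-0.005, -0.008, 0.0], [-0.006, -0.008, 0.0], [-0.004, -0.009, 0.0], [-0.003, -0.009, 0.0], [-0.003, -0.009, 0.0], [-0.002, -0.01, 0.0]]
```

servo_tool(delta_rot=[[0, 0, 0], [0, 0, 0], [0, 0, 0], [0, 0, 0], [0, 0, 0]], translation=[[-0.001, 0, -0.03], [0, 0, -0.03], [0, 0, -0.02], [0, 0, -0.01], [0, 0, 0]], gripper=[1, 1, 1, 1, 1])

```text
t: 25.9
ee_pos: [613.9, 131.7, 300.6]
orientation: [0.447, 0.894, -0.001, -0.001]
wrist_force: [0.2, -0.5, 0.6]
opening: 1.002
gripper_force: 0.0
```

servo_tool(delta_rot=[[0, 0, 0], [0, 0, 0], [0, 0, 0], [0, 0, 0], [0, 0, 0], [0, 0, 0], [0, 0, 0], [0, 0, 0]], translation=[[0, 0, 0], [0, 0, 0], [0, 0, 0], [0, 0, 0], [0, 0, 0], [0, 0, 0], [0, 0, 0], [0, 0, 0]], gripper=[0.8, 0.6, 0.45, 0.3, 0.2, 0.1, 0, 0], force=30)

```text
t: 26.7
ee_pos: [614.3, 131.7, 302.6]
orientation: [0.448, 0.894, 0.0, 0.0]
wrist_force: [-0.9, -0.2, 5.2]
opening: 0.203
gripper_force: 29.3
```

```bash
python3 -c "
from w import *
st()"
```

```text
t 26.7 grasp [614.4 131.7 147.6] stand [168.3 -63.8 147.6] z [ 0.001  0.    -1.   ] y [0.801 0.599 0.001] q [ 0.15  0.57  1.39  0.    1.19 -0.49] F [-0.9 -0.2  5.2] op 0.20277313893757126 29.29031789302826
```

Knob gripped (opening 0.203, about 17 mm). Now I swing the bar.

servo_tool(delta_rot=[[0, 0, 0], [0, 0, 0], [0, 0, 0], [0, 0, 0], [0, 0, 0], [0, 0, 0], [0, 0, 0], [0, 0, 0]], translation=[[-0.009, 0, 0], [-0.009, -0.001, 0], [-0.01, -0.003, 0], [-0.009, -0.003, 0], [-0.009, -0.003, 0], [-0.009, -0.005, 0], [-0.008, -0.005, 0], [0, 0, 0]], gripper=[0, 0, 0, 0, 0, 0, 0, 0])

```text
t: 27.5
ee_pos: [550.1, 111.9, 302.4]
orientation: [0.447, 0.894, 0.0, -0.0]
wrist_force: [-2.9, 7.5, 4.4]
opening: 0.195
gripper_force: 29.8
```

```bash
python3 -c "
from w import *
g=st();p=W2S(g)-[60,-80,0];print(np.hypot(*p[:2]),np.arctan2(p[0],p[1]))"
```

```text
t 27.5 grasp [550.  112.  147.4] stand [139.6  -2.9 147.4] z [-0.001  0.001 -1.   ] y [0.8 0.6 0. ] q [ 0.14  0.43  1.6   0.    1.12 -0.51] F [-2.9  7.5  4.4] op 0.19533180814027923 29.806569814682007
110.78090443974435 0.8010652724974704
```

servo_tool(delta_rot=[[0, 0, 0], [0, 0, 0], [0, 0, 0], [0, 0, 0], [0, 0, 0], [0, 0, 0], [0, 0, 0], [0, 0, 0]], translation=[[-0.008, -0.006, 0], [-0.007, -0.007, 0], [-0.007, -0.008, 0], [-0.006, -0.008, 0], [-0.006, -0.008, 0], [-0.004, -0.009, 0], [-0.003, -0.009, 0], [0, 0, 0]], gripper=[0, 0, 0, 0, 0, 0, 0, 0])

```text
t: 28.3
ee_pos: [510.0, 55.6, 302.2]
orientation: [0.448, 0.894, -0.0, -0.0]
wrist_force: [-0.2, 1.1, 3.5]
opening: 0.198
gripper_force: 30.0
```

servo_tool(delta_rot=[[0, 0, 0], [0, 0, 0], [0, 0, 0]], translation=[[-0.002, -0.008, 0], [-0.002, -0.006, 0], [0, 0, 0]], gripper=[0, 0, 0])

```text
t: 28.6
ee_pos: [506.4, 41.9, 302.2]
orientation: [0.448, 0.894, 0.0, 0.001]
wrist_force: [5.8, -0.3, 1.3]
opening: 0.199
gripper_force: 29.9
```

```bash
python3 -c "
from w import *
g=st();p=W2S(g)-[60,-80,0];print(np.hypot(*p[:2]),np.arctan2(p[0],p[1]))"
```

```text
t 28.6 grasp [506.6  41.8 147.2] stand [ 63.9  30.1 147.2] z [ 0.001 -0.    -1.   ] y [0.801 0.599 0.001] q [ 0.01  0.32  1.75 -0.    1.07 -0.63] F [ 5.8 -0.3  1.3] op 0.19924919912852296 29.87319767475128
110.11951254643395 0.03549378653376382
```

servo_tool(delta_rot=[[0, 0, 0], [0, 0, 0], [0, 0, 0]], translation=[[0, -0.003, 0], [0, -0.002, 0], [0, 0, 0]], gripper=[0, 0, 0])

```text
t: 28.9
ee_pos: [506.3, 39.2, 302.2]
orientation: [0.447, 0.894, 0.002, -0.001]
wrist_force: [4.0, 25.0, 3.0]
opening: 0.201
gripper_force: 30.3
```

servo_tool(delta_rot=[[0, 0, 0], [0, 0, 0]], translation=[[0, -0.002, 0], [0, 0, 0]], gripper=[0, 0])

```text
t: 29.1
ee_pos: [506.4, 38.0, 302.3]
orientation: [0.447, 0.894, 0.003, -0.001]
wrist_force: [8.1, 34.9, 0.8]
opening: 0.2
gripper_force: 30.6
```

servo_tool(delta_rot=[[0, 0, 0], [0, 0, 0]], translation=[[0, -0.001, 0], [0, 0, 0]], gripper=[0, 0])

```text
t: 29.3
ee_pos: [506.5, 37.6, 302.3]
orientation: [0.447, 0.895, 0.004, -0.001]
wrist_force: [8.3, 42.0, 1.2]
opening: 0.2
gripper_force: 30.9
```

servo_tool(delta_rot=[[0, 0, 0], [0, 0, 0], [0, 0, 0], [0, 0, 0], [0, 0, 0]], translation=[[0, 0.002, 0], [0, 0, 0], [0, 0, 0], [0, 0, 0], [0, 0, 0]], gripper=[0, 0.4, 0.7, 1, 1])

```text
t: 29.8
ee_pos: [506.1, 36.4, 302.0]
orientation: [0.448, 0.894, -0.0, -0.0]
wrist_force: [1.3, -0.5, 0.2]
opening: 0.871
gripper_force: 0.0
```

servo_tool(delta_rot=[[0, 0, 0], [0, 0, 0], [0, 0, 0], [0, 0, 0], [0, 0, 0], [0, 0, 0]], translation=[[0, 0, 0.02], [0, 0, 0.04], [0, 0, 0.04], [-0.03, -0.03, 0.03], [-0.03, -0.03, 0.02], [0, 0, 0]], gripper=[1, 1, 1, 1, 1, 1])

```text
t: 30.4
ee_pos: [445.2, -24.3, 454.0]
orientation: [0.449, 0.894, 0.0, 0.002]
wrist_force: [0.7, -0.3, -0.9]
opening: 1.003
gripper_force: 0.0
```

```bash
python3 - <<'E'
from w import *
st()
T=cen("top",(225,160,270,205));S=cen("side",(225,170,262,222));print(T,S);k=tri(S,T);print("knob",k,W2S(k[0]))
save("side","s6.png",k=1.5);save("top","t6.png",k=1.5)
E
```

```text
t 30.4 grasp [445.9 -24.4 299. ] stand [-10.4  80.6 299. ] z [ 0.005 -0.001 -1.   ] y [0.802 0.597 0.003] q [-0.14  0.03  1.72 -0.    1.39 -0.78] F [ 0.7 -0.3 -0.9] op 1.0028571145415097 0.0
[nan nan] [258.74402821 200.05123428]
 ** On entry to DLASCL parameter number  4 had an illegal value
 ** On entry to DLASCL parameter number  4 had an illegal value
 ** On entry to DLASCL parameter number  4 had an illegal value
 ** On entry to DLASCL parameter number  4 had an illegal value
 ** On entry to DLASCL parameter number  5 had an illegal value
 ** On entry to DLASCL parameter number  4 had an illegal valuew.py:7: RuntimeWarning: invalid value encountered in divide
  return np.array([(w*xs).sum(),(w*ys).sum()])/w.sum()
Traceback (most recent call last):
  File "h.py", line 14, in tri
    s=np.linalg.lstsq(np.c_[d1,-d2],o2-o1,rcond=None)[0]
      ~~~~~~~~~~~~~~~^^^^^^^^^^^^^^^^^^^^^^^^^^^^^^^^
numpy.linalg.LinAlgError: SVD did not converge in Linear Least Squares
```

servo_tool(delta_rot=[[0, 0, 0], [0, 0, 0], [0, 0, 0], [0, 0, 0], [0, 0, 0], [0, 0, 0], [0, 0, 0], [0, 0, 0]], translation=[[-0.01, -0.035, 0], [-0.01, -0.035, 0], [-0.01, -0.035, 0], [-0.01, -0.035, 0], [-0.01, -0.035, 0], [-0.01, -0.035, 0], [-0.01, -0.035, 0], [0, 0, 0]], gripper=[1, 1, 1, 1, 1, 1, 1, 1])

```text
t: 31.3
ee_pos: [377.2, -269.9, 449.6]
orientation: [0.449, 0.894, 0.0, -0.001]
wrist_force: [0.2, 0.0, 0.9]
opening: 1.0
gripper_force: 0.0
```

```bash
python3 - <<'E'
from w import *
st()
save("side","s6.png",k=1.5)
im=arm.snapshot("top");cv2.imwrite("pics/t6.png",cv2.resize(im[140:245,185:325,::-1],None,fx=5,fy=5,interpolation=cv2.INTER_CUBIC))
for n,box in(('top',(180,140,305,245)),('side',(190,170,310,285))):print(blobs(n,red,box,2)[1],"exp knob",proj(n,S2W(60,30,142)),"exp disc",proj(n,S2W(112,101,44)))
E
```

```text
t 31.3 grasp [ 376.9 -269.7  294.6] stand [-263.   114.   294.6] z [-0.002  0.001 -1.   ] y [ 0.802  0.597 -0.001] q [-0.7   0.07  1.69 -0.    1.39 -1.34] F [0.2 0.  0.9] op 0.9999217165294109 0.0
[([240.4, 197.5], np.int32(22)), ([221.2, 224.4], np.int32(5))] exp knob [[240.37128394 198.49876976]] exp disc [[221.37230826 224.39422669]]
[([258.9, 197.1], np.int32(14)), ([278.2, 241.5], np.int32(11)), ([236.9, 246.5], np.int32(55))] exp knob [[259.49997258 200.6061936 ]] exp disc [[278.55784634 241.33160065]]
```

View pics/s6.png

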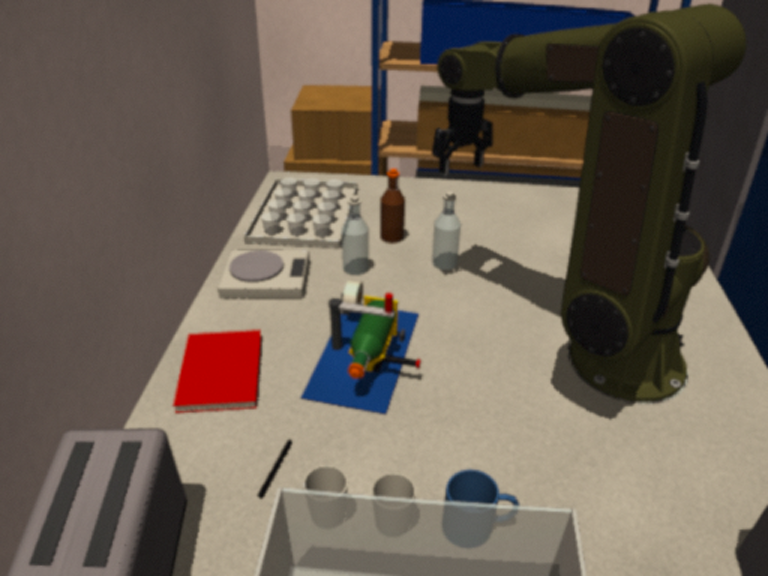

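View pics/t6.png

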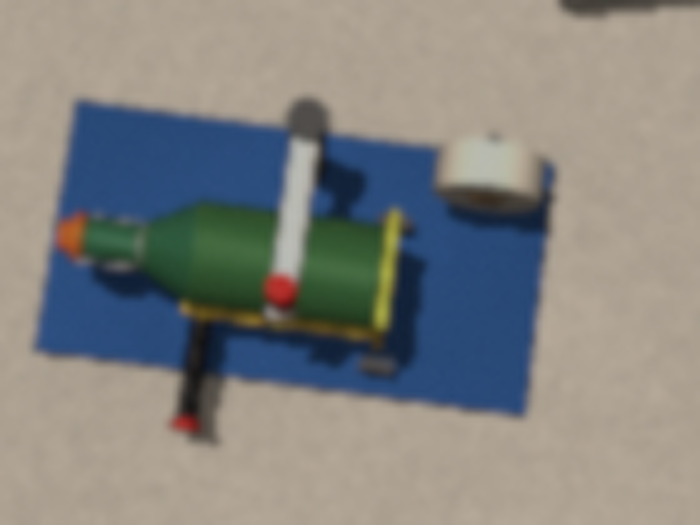

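The final pictures show the bottle lying in the cradle with its stopper at (70,235) in the top crop. The bar lies across it with the knob at (282,290), within 0.1 px sideways of where it belongs when closed. The other bottles, the cups, the mug and the pen are unmoved, and the arm is clear.

```bash
python3 -c "
from station import arm
print(arm.close_job())"
```

```text
the job is handed in; nothing more can be done
None
```

The job is done and handed in at about 31 s: the green bottle lies in the lowered cradle, the hold-down bar is swung across it to its stop, and everything else on the worktop is where it was.

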